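# Saucepan of potatoes onto a trivet on the sheet-pan tray

## Robot

A 6-joint arm with a two-finger parallel gripper is mounted at the origin on the work surface. World frame = base frame: x ahead of the robot, y to its left, z up, the work surface at z = 0. Lengths are in m, angles in rad, forces in N, time in s.
With the tool pointing down it reaches from about 0.3 to 0.875 m from the base axis. Payload 4.2 kg.
Tool frame: the origin (TCP) lies between the finger pads; the fingertips stand 14 mm ahead of it and the grasp point (between the pads) lies 5 mm behind it (finger_overhang is the distance from the TCP to the fingertips, in m); z points along the fingers, y is the line along which they close (so a half turn about z gives the same grasp; the last joint's range is limited). The gripper opens to 85 mm and grips with 20 to 120 N. Pads are 22 mm wide; open, the fingers measure 114 mm over their backs; the gripper's body (76 mm by 85 mm) begins 54 mm behind the grasp point. The pads swing forward as they close: fully open they stand 13 mm farther back than shut.
Start: joints at [-1.332, 0.32, 1.565, -0, 1.257, -0.02], TCP at [0.147, -0.556, 0.245] pointing down, gripper open.
Joint ranges: [-3.11, 3.11], [-0.84, 2.01], [0.21, 2.61], [-1.34, 4.49], [0.05, 2.63], [-2.56, 2.56]. Speed limits (rad/s): [2.57, 2.57, 3.14, 3.14, 3.14, 3.14].

## Interface

Orientations are given as a 3x3 rotation matrix whose columns are the frame's x, y, z axes.
In Python, from workcell import observe, snapshot, close_job, finger_overhang gives the robot as it stands.
- The arm moves only by the tool arm_command, never from a script. Its argument "motion" is a list of rows, each a list of 2 entries, a list of its own where there are three numbers: the shift along the tool's x, y, z in m, then the turn about the tool's z in degrees. In form: [[[x, y, z], yaw], ...]. A call has 1 to 10 rows; each row is the pose to reach, as a shift and turn from the pose commanded when the call began, along the tool's axes at that moment; what a row does not reach only later rows make up. A row lasts 1/8 s, in which the tool goes at most 62.5 mm and 10.7 degrees, less where a joint would pass 70% of its speed; a pose out of reach is approached as far as the arm can. A call with a gripper value outside its range is refused whole. "jaw" is the opening, from 0 (shut) to 1 (fully open), set as the call begins (left out, the last holds). The fingers move at their own pace and stop on an object; "squeeze" is the grip in N (left out, the last holds). Time passes only in rows, so rows that repeat a pose let the fingers close. It gives the time, the measured TCP pose, the force, the opening and the grip force at its end, in the units of the state.
- observe(): the state, without advancing time (a new reading comes with each control period).
- snapshot(name): name is "side" or "top"; returns a dict with "pixels" (400x640x3 uint8, red, green, blue), "fx", "fy", "cx", "cy" (pixels), "eye" and "rotation" of the camera in the world. Camera axes: x right, y up, looking along -z (the intrinsics and any distortion apply to the point x, -y, -z); pixel columns grow to the right and rows downward; lengths in m; the calibration is good to about 2 mm. A picture is of the moment at which its call begins. There is no depth.
- close_job(): hands the job in; it is judged then, once.
The state is a dict: "clock": time; "joints": joint angles; "qd": joint speeds; "tau": joint torques, N m; "position": TCP position; "orientation": TCP orientation; "ft_force": force on the tool from outside, world axes, zero at the start; "moment": the same for the moment, N m; "opening": finger opening in m; "gripper_force": force on a finger pad.
Only numpy, scipy, OpenCV 4.12 (cv2) and the standard library are available. Lean on these libraries where they do the work, as an engineer would, in place of code of your own. Each camera call takes 0.05 s, during which the arm holds its last target. There are 200 camera calls.

## Task

Get the small saucepan of potatoes ready to go out: first lay the wooden cross trivet in the middle of the aluminium tray, then carry the saucepan over from the hob, keeping it level, and set it down gently, centred on the trivet, its handle along the tray's long side and pointing to the end where the spoon lies. Leave everything else where it stands, and let go of both.

Things in the scene. Friction and masses are not known exactly. Their poses are not given: they have to be found in the camera images.
- trivet_center (a point): Beech cross trivet: two straight bars, each 160 long, 14 wide, crossing at right angles in the middle along this frame's x and y axes (four alike arms that reach 80 from the middle), 24 high over all (bar 21 on rubber feet 3 thick). 0.16 kg. The point is its centre, 12 above its underside. It lies flat on the white cutting board, with the squeeze bottle and the shaker standing in two neighbouring corners of the cross, so that only one arm has free room on both sides.
- pan_center (a point): Small round steel saucepan, 90 across at the base, 100 at the rim, 55 high, 0.34 to 0.52 kg, with new potatoes in it. The point is on its axis half-way up, 27.5 above its underside; z is up. One straight level handle points along this frame's -x: a flat bar 16 wide and 8 thick, from the wall (50 from the axis) to its tip (135 from the axis), mid-height 46 above the underside, that is 18.5 above this point. It stands on the hob, handle roughly to the robot.
- pan_grip (a point): Middle of the saucepan's handle, 90 from the pan's axis, 46 above its underside: where to pinch it across its 16 width. Same axes as the pan.
- pan_tip (a point): End of the saucepan's handle, 135 from the pan's axis, 46 above its underside. Same axes as the pan.
- tray_mid (a point): Aluminium sheet-pan tray, 330 long (along this frame's y) by 241 wide (along x), rim 25 high, fixed to the table. The point is the middle of its inner floor, 3 above the table; z is up. The pepper mill stands near one end and the spoon lies across near the other; which is which changes.
- hob_zone (a point): Black glass induction hob with steel sides, 350 deep (x) by 280 wide (y), 60 high, fixed. The point is the centre of the cooking zone on its flat top. It stands to the left or the right of the tray, the cutting board on the other side.
- board: White plastic cutting board, 400 deep (x) by 300 wide (y), 12 thick, fixed; origin at the middle of its underside.
- squeeze_bottle_center (a point): Cream squeeze bottle on the board beside the trivet, 56 across, 188 tall with its nozzle; point on its axis 90 above its underside. Leave it.
- shaker_center (a point): Steel shaker on the board beside the trivet, 68 across, 99 tall; point on its axis 50 above its underside. Leave it.
- tub_center (a point): Small round deli tub with lid on the far part of the board, 84 across, 80 tall; point on its axis 40 above its underside. Leave it.
- mill_center (a point): Dark wooden pepper mill at one end of the tray, 52 across, 164 tall; point on its axis 80 above its underside. Leave it.
- spoon_mid (a point): Steel table spoon, 180 long, 10 high, lying across the tray near the end opposite the mill; point at the middle of its length. Leave it.
- oil_bottle_center (a point): Squeeze bottle of oil, 56 across, 188 tall, on the table beyond the tray; point on its axis 90 above its underside. Leave it.
- ramekin_rim (a point): White ramekin, 80 across, 45 tall, on the table beyond the tray; point at the centre of its mouth. Leave it.

How it is judged:
By the outcome, as a careful person would: the job done as asked, in the order asked, and still so for the second after the job is handed in, with the robot touching nothing.
It also fails if it takes over 72 s, if anything falls off the work surface, if the arm or the gripper's body presses on something with over 40 N, if the wrist force passes 120 N, or if a joint passes its speed limit or range.

## Working session

There is one attempt and no reset: what is moved stays moved. The work goes in short steps, Python scripts to look and compute and a tool call to move; the robot and the scene stay as the last step left them, time stands still between calls to the robot, and variables do not carry over. Pictures are saved under pics/ and viewed, at most 10 in all, crops included, and the job is handed in when it is done.

Besides the shell and the picture viewer there is one more tool, called after ">>>" in YAML: its name, and indented under it one key for each argument. arm_command: Moves the arm, as the interface text tells. Its arguments: {"type":"object","properties":{"motion":{"type":"array"},"jaw":{"type":"number"},"squeeze":{"type":"number"}},"required":["motion"]}

```bash
mkdir -p pics; python3 - <<'E'
from workcell import observe,snapshot,finger_overhang
import cv2,numpy as np,pickle
s=observe();print(s['clock'],s['position'],np.round(s['orientation'],3).tolist(),finger_overhang,s['opening'])
for n in('top','side'):
    d=snapshot(n);pickle.dump(d,open(f'{n}.pkl','wb'));cv2.imwrite(f'pics/{n}0.png',d['pixels'][:,:,::-1])
    print(n,{k:np.round(v,4).tolist() for k,v in d.items() if k!='pixels'})
E
```

```text
0.0 [ 0.1470347  -0.55540579  0.24448317] [[0.967, 0.256, -0.0], [0.256, -0.967, 0.002], [0.0, -0.002, -1.0]] 0.014 0.0851657830375173
top {'fx': 406.7587, 'fy': 406.7587, 'cx': 320.8656, 'cy': 197.6943, 'eye': [0.3786, -0.0072, 1.3381], 'rotation': [[-0.0034, 0.9888, -0.1495], [-1.0, -0.0042, -0.0048], [-0.0054, 0.1495, 0.9888]]}
side {'fx': 470.3617, 'fy': 470.3617, 'cx': 314.083, 'cy': 201.0804, 'eye': [0.0128, 0.9273, 0.8038], 'rotation': [[-0.8369, 0.3128, -0.4492], [-0.547, -0.4482, 0.707], [0.0198, 0.8374, 0.5462]]}
```

View pics/top0.png

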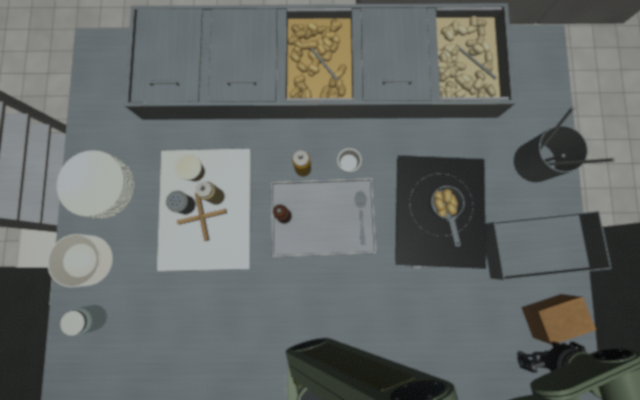

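View pics/side0.png

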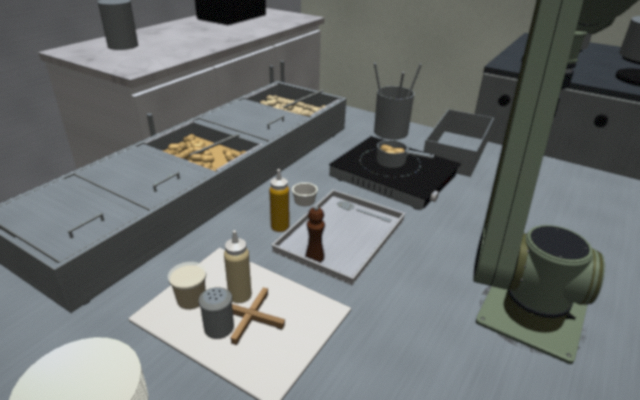

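```bash
cat > h.py <<'E'
import numpy as np,cv2
def K(d): return np.array([[d['fx'],0,d['cx']],[0,d['fy'],d['cy']],[0,0,1]])
def P(d):
    R=np.diag([1,-1,-1])@np.array(d['rotation']).T
    return K(d)@np.c_[R,-R@np.array(d['eye'])]
def proj(d,p):
    q=np.c_[np.atleast_2d(p),np.ones(len(np.atleast_2d(p)))]@P(d).T
    return q[:,:2]/q[:,2:]
def rect(d,x0,x1,y0,y1,z,s=1000.):
    "metric view of plane z: up=+x, left=+y; pixel (c,r): y=y1-c/s, x=x1-r/s"
    M=P(d);H=M@np.array([[0,-1/s,x1],[-1/s,0,y1],[0,0,z],[0,0,1]])
    return cv2.warpPerspective(d['pixels'],H,(int((y1-y0)*s),int((x1-x0)*s)),flags=cv2.INTER_CUBIC|cv2.WARP_INVERSE_MAP)[:,:,::-1]
E
python3 - <<'E'
from h import *;import pickle
for n in('top','side'):
    d=pickle.load(open(n+'.pkl','rb'))
    A=rect(d,.36,.66,-.22,.18,.025);B=rect(d,.38,.68,.25,.55,.036);C=rect(d,.38,.68,-.52,-.22,.106)
    im=np.zeros((600,800,3),np.uint8);im[:300,:400]=A;im[:300,400:700]=B;im[300:,:300]=C;im[300:,400:700]=rect(d,.38,.68,-.52,-.22,.115)
    cv2.imwrite(f'pics/{n}_r.png',im)
E
```

```text
(no output)
```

View pics/top_r.png

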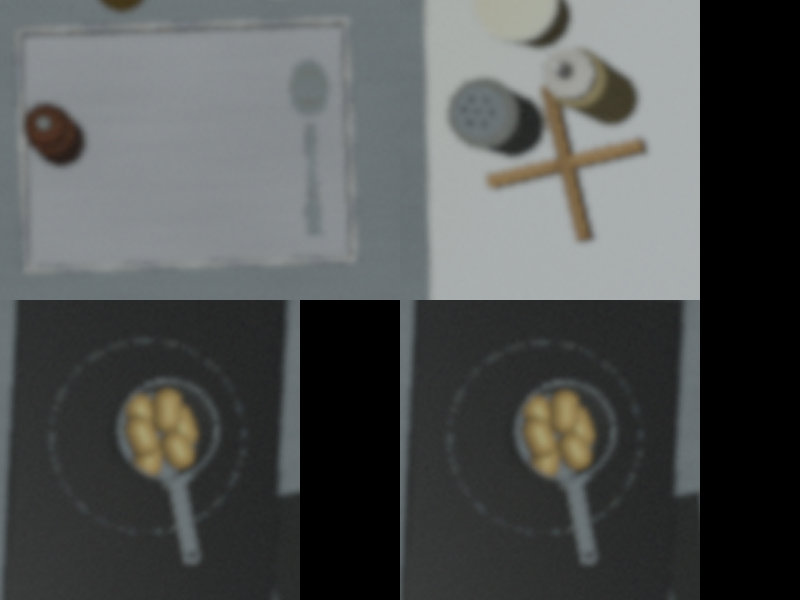

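View pics/side_r.png

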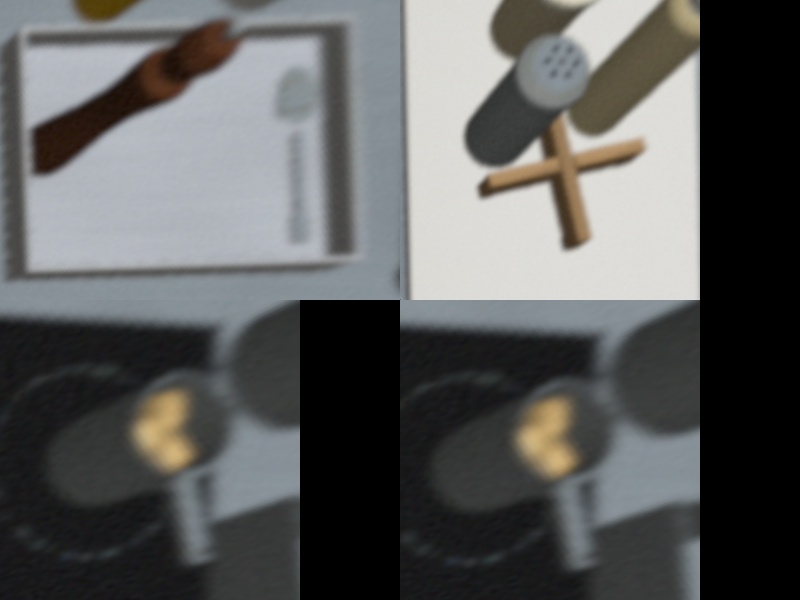

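Top picture: the trivet's centre is at about (202,216) and only its near arm is free. The pan's rim is at (445,203) with its handle tip at (459,245). In the tray, the mill is at (282,213), the left (+y) end, and the spoon at (361,215), the right (−y) end.

From the metric views:

| Item | Position | Yaw |
|---|---|---|
| Trivet | (.517, .383) | 13° |
| Tray | (.514, −.0075) | 1.8° |
| Pan | (.550, −.3865) | 10.5° |

I start moving now.

>>> arm_command:
  motion:
    - [[0.379,-0.247,-0.055],1.8]
    - [[0.379,-0.247,-0.055],1.8]
    - [[0.379,-0.247,-0.055],1.8]
    - [[0.379,-0.247,-0.055],1.8]
    - [[0.379,-0.247,-0.055],1.8]
    - [[0.379,-0.247,-0.055],1.8]
    - [[0.536,-0.819,-0.055],1.8]
    - [[0.536,-0.819,-0.055],1.8]
    - [[0.536,-0.819,-0.055],1.8]
    - [[0.536,-0.819,-0.055],1.8]
  jaw: 0.35
  squeeze: 60

```text
clock: 1.35
position: [0.4188, -0.0287, 0.2941]
orientation: [[0.974, 0.225, 0.0], [0.225, -0.974, -0.0], [0.0, 0.0, -1.0]]
ft_force: [0.9, -0.3, -0.1]
opening: 0.03
gripper_force: 0.0
```

```bash
cat >> h.py <<'E'
def to(*targets):
    "print shift in tool axes and turn for each (x,y,z,yaw_deg) target"
    from workcell import observe
    s=observe();R=np.array(s['orientation']);psi=np.degrees(np.arctan2(R[1,0],R[0,0]))
    print('t',round(s['clock'],2),'pos',np.round(s['position'],4),'yaw',round(psi,2),'q',np.round(s['joints'],2),'open',round(s['opening'],4),'grip',round(s['gripper_force'],1),'f',np.round(s['ft_force'],1))
    for t in targets: print(t,'->',np.round(R.T@(np.array(t[:3])-s['position']),4),round(psi-t[3],2))
E
python3 -c "
from h import *
to((.473,.373,.30,13),(.473,.373,.13,13))"
```

```text
t 1.35 pos [ 0.4188 -0.0287  0.2941] yaw 13.01 q [-0.1   0.04  1.79 -0.    1.31  1.25] open 0.03 grip 0.0 f [ 0.9 -0.3 -0.1]
(0.473, 0.373, 0.3, 13) -> [ 0.1432 -0.3792 -0.0059] 0.01
(0.473, 0.373, 0.13, 13) -> [ 0.1432 -0.3792  0.1641] 0.01
```

>>> arm_command:
  motion:
    - [[0.143,-0.379,-0.006],0]
    - [[0.143,-0.379,-0.006],0]
    - [[0.143,-0.379,-0.006],0]
    - [[0.143,-0.379,-0.006],0]
    - [[0.143,-0.379,-0.006],0]
    - [[0.143,-0.379,-0.006],0]
    - [[0.143,-0.379,-0.006],0]
    - [[0.143,-0.379,0.1],0]
    - [[0.143,-0.379,0.164],0]
    - [[0.143,-0.379,0.164],0]

```text
clock: 2.6
position: [0.4717, 0.3701, 0.127]
orientation: [[0.974, 0.226, -0.003], [0.226, -0.974, -0.002], [-0.004, 0.002, -1.0]]
ft_force: [0.4, 0.2, -0.3]
opening: 0.0298
gripper_force: 0.0
```

```bash
python3 - <<'E'
from h import *
from workcell import snapshot
to((.473,.373,.08,13),(.473,.373,.03,13))
A=rect(snapshot('top'),.38,.68,.25,.55,.036);B=rect(snapshot('side'),.38,.68,.25,.55,.036)
cv2.imwrite('pics/app.png',np.hstack([A,B]))
E
```

```text
t 2.6 pos [0.4717 0.3701 0.127 ] yaw 13.05 q [ 0.65  0.45  1.67 -0.    1.02  1.99] open 0.0298 grip 0.0 f [ 0.4  0.2 -0.3]
(0.473, 0.373, 0.08, 13) -> [ 0.0021 -0.0026  0.0469] 0.05
(0.473, 0.373, 0.03, 13) -> [ 0.0022 -0.0027  0.0969] 0.05
```

View pics/app.png

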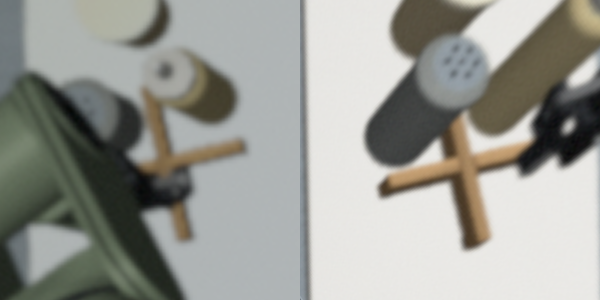

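The view shows the fingers over the near arm, at about (180,190) in the left panel, clear of the shaker and the bottle. Going down.

>>> arm_command:
  motion:
    - [[0,0,0.04],0]
    - [[0,0,0.065],0]
    - [[0,0,0.065],0]
    - [[0,0,0.065],0]

```text
clock: 3.2
position: [0.4743, 0.3718, 0.0674]
orientation: [[0.974, 0.225, 0.003], [0.225, -0.974, 0.002], [0.003, -0.001, -1.0]]
ft_force: [-0.6, 0.6, 0.1]
opening: 0.0298
gripper_force: 0.0
```

```bash
python3 -c "
from h import *
to((.473,.373,.03,13))"
```

```text
t 3.2 pos [0.4743 0.3718 0.0674] yaw 13.03 q [ 0.65  0.52  1.73 -0.    0.89  1.99] open 0.0298 grip 0.0 f [-0.6  0.6  0.1]
(0.473, 0.373, 0.03, 13) -> [-0.0011 -0.0014  0.0374] 0.03
```

>>> arm_command:
  motion:
    - [[-0.001,-0.001,0.02],0]
    - [[-0.001,-0.001,0.034],0]
    - [[-0.001,-0.001,0.034],0]
    - [[-0.001,-0.001,0.034],0]
    - [[-0.001,-0.001,0.034],0]

```text
clock: 3.82
position: [0.4723, 0.3719, 0.032]
orientation: [[0.974, 0.225, 0.001], [0.225, -0.974, 0.001], [0.001, -0.001, -1.0]]
ft_force: [-0.0, -0.3, 0.9]
opening: 0.0297
gripper_force: 0.0
```

>>> arm_command:
  motion:
    - [[0,0,0],0]
    - [[0,0,0],0]
    - [[0,0,0],0]
    - [[0,0,0],0]
  jaw: 0
  squeeze: 80

```text
clock: 4.32
position: [0.4721, 0.3718, 0.032]
orientation: [[0.974, 0.226, 0.001], [0.226, -0.974, 0.001], [0.001, -0.0, -1.0]]
ft_force: [-1.2, -0.2, 5.7]
opening: 0.012
gripper_force: 79.8
```

>>> arm_command:
  motion:
    - [[0,0,-0.005],0]
    - [[0,0,-0.015],0]
    - [[0,0,-0.03],0]
    - [[0,0,-0.06],0]
    - [[0,0,-0.1],0]
    - [[0,0,-0.14],0]
    - [[0,0,-0.18],0]
    - [[0,0,-0.22],0]
    - [[0,0,-0.235],0]
    - [[0,0,-0.235],0]

```text
clock: 5.58
position: [0.4719, 0.3717, 0.2669]
orientation: [[0.974, 0.225, 0.001], [0.225, -0.974, 0.001], [0.001, -0.001, -1.0]]
ft_force: [0.1, -0.2, -2.5]
opening: 0.0121
gripper_force: 79.1
```

```bash
python3 - <<'E'
from h import *
from workcell import snapshot
to((.469,-.009,.265,1.8),(.469,-.009,.08,1.8))
A=rect(snapshot('top'),.33,.63,.15,.55,.265);d=snapshot('side');p=proj(d,[.517,.383,.26])[0].astype(int)
B=cv2.resize(d['pixels'][max(0,p[1]-75):,max(0,p[0]-100):][:150,:200,::-1],(400,300),interpolation=2)
cv2.imwrite('pics/lift.png',np.hstack([A,B]))
E
```

```text
t 5.58 pos [0.4719 0.3717 0.2669] yaw 13.03 q [ 0.65  0.35  1.47 -0.    1.32  1.99] open 0.0121 grip 79.1 f [ 0.1 -0.2 -2.5]
(0.469, -0.009, 0.265, 1.8) -> [-0.0886  0.3702  0.0016] 11.23
(0.469, -0.009, 0.08, 1.8) -> [-0.0889  0.3703  0.1866] 11.23
```

View pics/lift.png

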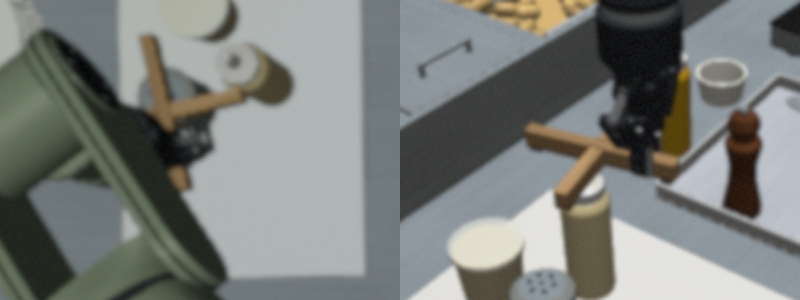

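The trivet is in the grip and roughly level: its far end is at (530,130), near end at (680,165) and left arm at (562,200) in the right panel. I'll check the tilt numerically.

```bash
python3 - <<'E'
from h import *;import pickle
from workcell import observe
d=pickle.load(open('side.pkl','rb'));t=pickle.load(open('top.pkl','rb'))
p=proj(d,[.517,.383,.26])[0].astype(int);o=np.array([max(0,p[0]-100),max(0,p[1]-75)])
a=np.radians(13);ux=np.array([np.cos(a),np.sin(a),0]);uy=np.array([-np.sin(a),np.cos(a),0]);z=np.array([0,0,1])
g=np.array([.472,.372,.271])
for off in(.045,.050):
  for deg in(0,3,6):
    b=np.radians(deg);vx=ux*np.cos(b)-z*np.sin(b)
    c=g+off*vx
    P3=[c+.08*vx,c-.08*vx,c+.08*uy,c,c-.08*uy]
    # rect pixel on the z=.265 plane in the top view
    e=np.array(t['eye']);r=[]
    for q in P3:
        w=e+(q-e)*(.265-e[2])/(q[2]-e[2]);r.append([round(1000*(.55-w[1])),round(1000*(.63-w[0]))])
    print(off,deg,'side far,near,left,mid',(2*(proj(d,P3)-o)+[400,0]).round().tolist()[:4],'top',r)
E
```

```text
0.045 0 side far,near,left,mid [[528.0, 125.0], [678.0, 161.0], [560.0, 192.0], [601.0, 143.0]] top [[148, 35], [184, 192], [87, 131], [166, 113], [244, 95]]
0.045 3 side far,near,left,mid [[529.0, 130.0], [678.0, 160.0], [560.0, 194.0], [601.0, 145.0]] top [[150, 36], [183, 192], [88, 132], [167, 114], [245, 96]]
0.045 6 side far,near,left,mid [[530.0, 136.0], [678.0, 158.0], [561.0, 196.0], [602.0, 147.0]] top [[153, 38], [182, 191], [89, 132], [167, 114], [246, 96]]
0.05 0 side far,near,left,mid [[524.0, 124.0], [673.0, 160.0], [555.0, 190.0], [597.0, 141.0]] top [[146, 30], [183, 187], [86, 127], [165, 108], [243, 90]]
0.05 3 side far,near,left,mid [[525.0, 129.0], [673.0, 159.0], [555.0, 193.0], [597.0, 144.0]] top [[149, 32], [182, 187], [87, 127], [166, 109], [244, 91]]
0.05 6 side far,near,left,mid [[526.0, 135.0], [673.0, 157.0], [556.0, 195.0], [597.0, 146.0]] top [[152, 34], [182, 187], [89, 127], [167, 109], [245, 91]]
```

>>> arm_command:
  motion:
    - [[-0.005,0.02,0],1]
    - [[-0.014,0.06,0],2]
    - [[-0.026,0.11,0],4]
    - [[-0.04,0.165,0],6]
    - [[-0.053,0.22,0],8]
    - [[-0.065,0.275,0],9.5]
    - [[-0.077,0.32,0],11.2]
    - [[-0.086,0.355,0],11.2]
    - [[-0.0885,0.37,0],11.2]
    - [[-0.0885,0.37,0.02],11.2]

```text
clock: 6.92
position: [0.4694, -0.01, 0.2466]
orientation: [[1.0, 0.029, 0.002], [0.029, -1.0, -0.0], [0.002, 0.0, -1.0]]
ft_force: [-0.3, 0.8, -2.5]
opening: 0.0119
gripper_force: 79.1
```

>>> arm_command:
  motion:
    - [[0,0,0.04],0]
    - [[0,0,0.08],0]
    - [[0,0,0.12],0]
    - [[0,0,0.15],0]
    - [[0,0,0.17],0]
    - [[0,0,0.18],0]
    - [[0,0,0.18],0]
    - [[0,0,0.18],0]
    - [[0,0,0.18],0]

```text
clock: 8.05
position: [0.4696, -0.0088, 0.0671]
orientation: [[0.999, 0.032, 0.002], [0.032, -0.999, -0.0], [0.002, 0.0, -1.0]]
ft_force: [0.2, 0.5, -1.2]
opening: 0.0122
gripper_force: 79.1
```

```bash
python3 -c "
from h import *
to((.4685,-.009,.026,1.8))"
```

```text
t 8.05 pos [ 0.4696 -0.0088  0.0671] yaw 1.83 q [-0.04  0.35  2.04 -0.    0.74  1.5 ] open 0.0122 grip 79.1 f [ 0.2  0.5 -1.2]
(0.4685, -0.009, 0.026, 1.8) -> [-0.0011  0.0001  0.0411] 0.03
```

>>> arm_command:
  motion:
    - [[-0.001,0,0.02],0]
    - [[-0.001,0,0.034],0]
    - [[-0.001,0,0.04],0]
    - [[-0.001,0,0.042],0]
    - [[-0.001,0,0.042],0]

```text
clock: 8.68
position: [0.4683, -0.0089, 0.0244]
orientation: [[0.999, 0.032, 0.0], [0.032, -0.999, -0.0], [0.0, 0.0, -1.0]]
ft_force: [0.1, -1.0, -0.5]
opening: 0.0122
gripper_force: 79.1
```

>>> arm_command:
  motion:
    - [[0,0,0.001],0]
    - [[0,0,0.002],0]
    - [[0,0,0.002],0]

```text
clock: 9.05
position: [0.4683, -0.0089, 0.023]
orientation: [[0.999, 0.032, 0.001], [0.032, -0.999, -0.0], [0.001, 0.0, -1.0]]
ft_force: [-1.5, -0.0, 5.7]
opening: 0.0125
gripper_force: 80.0
```

>>> arm_command:
  motion:
    - [[0,0,0],0]
    - [[0,0,0],0]
    - [[0,0,0],0]
    - [[0,0,-0.01],0]
    - [[0,0,-0.04],0]
    - [[0,0,-0.1],0]
    - [[0,0,-0.16],0]
    - [[0,0,-0.22],0]
    - [[0,0,-0.24],0]
    - [[0,0,-0.24],0]
  jaw: 0.4

```text
clock: 10.3
position: [0.4687, -0.0089, 0.2644]
orientation: [[0.999, 0.032, 0.005], [0.032, -0.999, -0.0], [0.005, 0.0, -1.0]]
ft_force: [0.8, 0.5, -1.3]
opening: 0.0341
gripper_force: 0.0
```

```bash
python3 -c "
from h import *
g=np.array([.550,-.3865])-.080*np.array([np.cos(np.radians(10.5)),np.sin(np.radians(10.5))]);print(g)
to((*g,.265,10.5),(*g,.2,10.5))"
```

```text
[ 0.47133961 -0.40107884]
t 10.3 pos [ 0.4687 -0.0089  0.2644] yaw 1.83 q [-0.04  0.14  1.76 -0.    1.24  1.5 ] open 0.0341 grip 0.0 f [ 0.8  0.5 -1.3]
(np.float64(0.4713396073948837), np.float64(-0.40107884203937183), 0.265, 10.5) -> [-0.0098  0.3921 -0.0005] -8.67
(np.float64(0.4713396073948837), np.float64(-0.40107884203937183), 0.2, 10.5) -> [-0.0101  0.3921  0.0645] -8.67
```

Next I move over to the handle. With the tray unobstructed, I take a picture to check the trivet and to measure the pan again.

>>> arm_command:
  motion:
    - [[-0.01,0.06,0],-2]
    - [[-0.01,0.12,0],-4]
    - [[-0.01,0.18,0],-6]
    - [[-0.01,0.24,0],-8.7]
    - [[-0.01,0.3,0],-8.7]
    - [[-0.01,0.35,0],-8.7]
    - [[-0.01,0.38,0.02],-8.7]
    - [[-0.01,0.392,0.04],-8.7]
    - [[-0.01,0.392,0.064],-8.7]
    - [[-0.01,0.392,0.064],-8.7]

```text
clock: 11.55
position: [0.4691, -0.3989, 0.1949]
orientation: [[0.983, 0.183, -0.006], [0.183, -0.983, 0.005], [-0.004, -0.006, -1.0]]
ft_force: [0.8, -0.2, -0.3]
opening: 0.0338
gripper_force: 0.0
```

```bash
python3 - <<'E'
from h import *;import pickle
from workcell import snapshot
to((.4713,-.4011,.1,10.5))
t=snapshot('top');s=snapshot('side');pickle.dump((t,s),open('mid.pkl','wb'))
A=rect(t,.36,.66,-.22,.18,.025);B=rect(s,.36,.66,-.22,.18,.027)
C=rect(t,.38,.68,-.52,-.22,.106);D=rect(s,.38,.68,-.52,-.22,.106)
im=np.zeros((600,800,3),np.uint8);im[:300,:400]=A;im[:300,400:]=B;im[300:,:300]=C;im[300:,400:700]=D
cv2.imwrite('pics/mid.png',im)
E
```

```text
t 11.55 pos [ 0.4691 -0.3989  0.1949] yaw 10.56 q [-0.72  0.42  1.54  0.    1.19  0.66] open 0.0338 grip 0.0 f [ 0.8 -0.2 -0.3]
(0.4713, -0.4011, 0.1, 10.5) -> [0.0022 0.0031 0.0949] 0.06
```

View pics/mid.png

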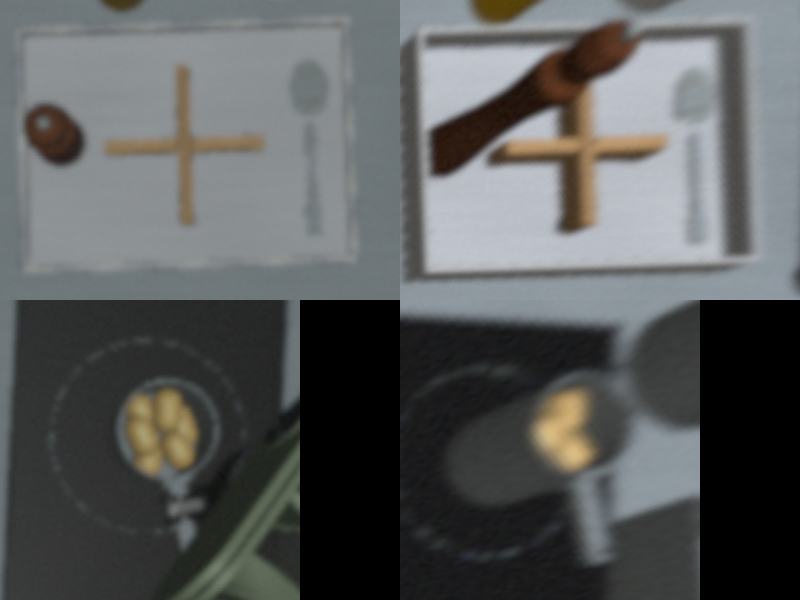

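The picture shows the trivet aligned with the tray, its centre at (185,145) in panel A, within 2 mm of the tray's middle at (187,147). The pads are over the handle at (185,507). I descend on the handle.

>>> arm_command:
  motion:
    - [[0,0,0.03],0]
    - [[0,0,0.06],0]
    - [[0,0,0.085],0]
    - [[0,0,0.098],0]
    - [[0,0,0.098],0]
    - [[0,0,0.098],0]
    - [[0,0,0.098],0]
  jaw: 0.6

```text
clock: 12.52
position: [0.4711, -0.4014, 0.1015]
orientation: [[0.983, 0.183, 0.002], [0.183, -0.983, -0.002], [0.001, 0.002, -1.0]]
ft_force: [-0.6, 0.4, -0.3]
opening: 0.0513
gripper_force: 0.0
```

```bash
python3 -c "
from h import *
to((.4713,-.4011,.101,10.5))"
```

```text
t 12.53 pos [ 0.4711 -0.4014  0.1015] yaw 10.53 q [-0.72  0.5   1.66 -0.    0.98  0.66] open 0.0513 grip 0.0 f [-0.6  0.4 -0.3]
(0.4713, -0.4011, 0.101, 10.5) -> [ 0.0003 -0.0003  0.0005] 0.03
```

>>> arm_command:
  motion:
    - [[0,0,0],0]
    - [[0,0,0],0]
    - [[0,0,0],0]
    - [[0,0,0],0]
    - [[0,0,0],0]
  jaw: 0
  squeeze: 30

```text
clock: 13.15
position: [0.4707, -0.4014, 0.1007]
orientation: [[0.983, 0.183, 0.001], [0.183, -0.983, -0.001], [0.0, 0.001, -1.0]]
ft_force: [-0.9, -1.5, 4.5]
opening: 0.0151
gripper_force: 31.1
```

>>> arm_command:
  motion:
    - [[0,0,0],0]
    - [[0,0,0],0]
    - [[0,0,0],0]
    - [[0,0,-0.001],0]
    - [[0,0,-0.003],0]
    - [[0,0,-0.006],0]
    - [[0,0,-0.01],0]
    - [[0,0,-0.015],0]
    - [[0,0,-0.02],0]
    - [[0,0,-0.02],0]
  jaw: 0
  squeeze: 120

```text
clock: 14.4
position: [0.4708, -0.4012, 0.1209]
orientation: [[0.983, 0.183, 0.001], [0.183, -0.983, -0.001], [0.001, 0.001, -1.0]]
ft_force: [-0.6, -0.2, -3.0]
opening: 0.0132
gripper_force: 117.1
```

```bash
python3 - <<'E'
from h import *;import pickle
from workcell import snapshot,observe
to((.4711,-.4014,.25,10.5));print(observe()['moment'])
t=snapshot('top');s=snapshot('side');pickle.dump((t,s),open('lift.pkl','wb'))
c=proj(s,[.5,-.39,.12])[0].astype(int);print(c)
im=np.hstack([cv2.resize(rect(t,.4,.65,-.5,-.3,.135),(400,500),interpolation=2),cv2.resize(s['pixels'][c[1]-50:c[1]+50,c[0]-40:c[0]+40,::-1],(400,500),interpolation=2)])
cv2.imwrite('pics/plift.png',im)
E
```

```text
t 14.4 pos [ 0.4708 -0.4012  0.1209] yaw 10.53 q [-0.72  0.48  1.64 -0.    1.02  0.66] open 0.0132 grip 117.1 f [-0.6 -0.2 -3. ]
(0.4711, -0.4014, 0.25, 10.5) -> [ 0.0004  0.0004 -0.1291] 0.03
[-0.06407056  0.27590654 -0.00768202]
[406 148]
```

View pics/plift.png

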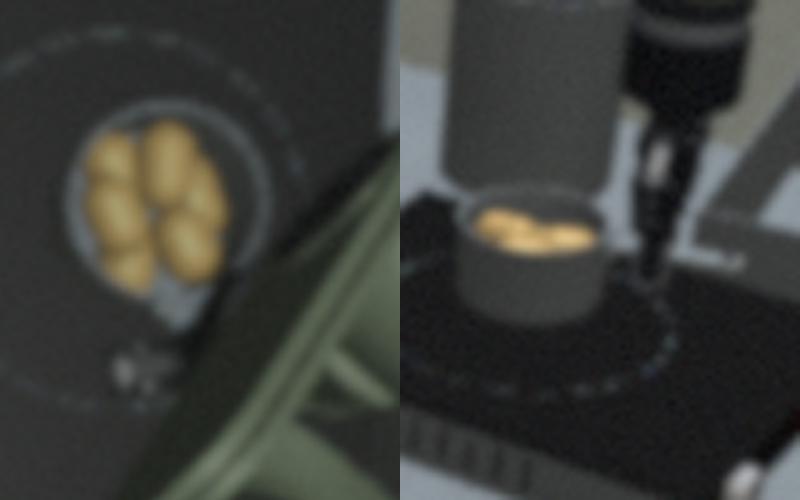

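The rim looks level: left edge (455,200), right edge (607,215), top at about y=183 in the right panel. I'll compare these with projected models at several tilts.

```bash
python3 - <<'E'
from h import *;import pickle
t,s=pickle.load(open('lift.pkl','rb'));o=np.array([406-40,148-50])
a=np.radians(10.5);ux=np.array([np.cos(a),np.sin(a),0]);uy=np.array([-np.sin(a),np.cos(a),0]);z=np.array([0,0,1.])
g=np.array([.4708,-.4012,.126]);th=np.linspace(0,6.28,200)[:,None]
for deg in(0,4,8):
    b=np.radians(deg);vx=ux*np.cos(b)-z*np.sin(b);vz=z*np.cos(b)+ux*np.sin(b)
    def circ(h,r): return 5*(proj(s,g+.081*vx+.002*uy+h*vz+r*(np.cos(th)*vx+np.sin(th)*uy))-o)+[400,0]
    for nm,c in(('rim',circ(.009,.05)),('base',circ(-.046,.045))):
        print(deg,nm,'L',c[c[:,0].argmin()].round(),'R',c[c[:,0].argmax()].round(),'T',c[c[:,1].argmin()].round(),'B',c[c[:,1].argmax()].round())
E
```

```text
0 rim L [454. 210.] R [609. 222.] T [518. 182.] B [546. 250.]
0 base L [454. 285.] R [590. 296.] T [511. 259.] B [533. 322.]
4 rim L [452. 222.] R [607. 225.] T [526. 192.] B [532. 256.]
4 base L [458. 298.] R [595. 301.] T [523. 269.] B [531. 329.]
8 rim L [451. 235.] R [606. 228.] T [537. 200.] B [521. 263.]
8 base L [463. 310.] R [599. 305.] T [538. 278.] B [524. 337.]
```

The pan is level, matching the 0° model. I lift it clear and carry it with smooth ramps.

>>> arm_command:
  motion:
    - [[0,0,-0.005],0]
    - [[0,0,-0.015],0]
    - [[0,0,-0.03],0]
    - [[0,0,-0.045],0]
    - [[0.002,-0.006,-0.06],-1]
    - [[0.005,-0.016,-0.073],-3.5]
    - [[0.01,-0.03,-0.082],-7.5]
    - [[0.016,-0.047,-0.088],-12.5]
    - [[0.023,-0.067,-0.09],-18]
    - [[0.03,-0.088,-0.09],-23.5]

```text
clock: 15.75
position: [0.4841, -0.3076, 0.2111]
orientation: [[0.826, 0.564, 0.001], [0.564, -0.826, -0.0], [0.0, 0.001, -1.0]]
ft_force: [0.6, 1.0, -4.1]
opening: 0.0134
gripper_force: 117.2
```

```bash
python3 -c "
from h import *
to((.518,-.0875,.211,91.8))"
```

```text
t 15.75 pos [ 0.4841 -0.3076  0.2111] yaw 34.31 q [-0.59  0.34  1.62  0.    1.18  0.39] open 0.0134 grip 117.2 f [ 0.6  1.  -4.1]
(0.518, -0.0875, 0.211, 91.8) -> [ 1.521e-01 -1.627e-01  1.000e-04] -57.49
```

>>> arm_command:
  motion:
    - [[0.014,-0.015,0],-5.5]
    - [[0.03,-0.032,0],-11.5]
    - [[0.047,-0.05,0],-18]
    - [[0.065,-0.07,0],-25]
    - [[0.083,-0.09,0],-32]
    - [[0.101,-0.109,0],-39]
    - [[0.118,-0.126,0],-45.5]
    - [[0.133,-0.142,0],-51]
    - [[0.144,-0.154,0],-55]
    - [[0.15,-0.161,0],-57]

```text
clock: 17.0
position: [0.5182, -0.0903, 0.2109]
orientation: [[-0.021, 1.0, 0.001], [1.0, 0.021, -0.0], [-0.0, 0.001, -1.0]]
ft_force: [-0.2, 0.2, -3.9]
opening: 0.0135
gripper_force: 117.2
```

>>> arm_command:
  motion:
    - [[0,0,0],0]
    - [[0,0,0.01],0]
    - [[0,0,0.025],0]
    - [[0,0,0.045],0]
    - [[0,0,0.065],0]
    - [[0,0,0.08],0]
    - [[0,0,0.087],0]
    - [[0,0,0.09],0]
    - [[0,0,0.09],0]
    - [[0,0,0.09],0]

```text
clock: 18.25
position: [0.5186, -0.0917, 0.1209]
orientation: [[-0.018, 1.0, 0.001], [1.0, 0.018, -0.0], [-0.0, 0.001, -1.0]]
ft_force: [0.3, -0.8, -3.4]
opening: 0.0132
gripper_force: 117.1
```

```bash
python3 - <<'E'
from h import *;import pickle
from workcell import snapshot
to((.518,-.0875,.075,91.8))
t=snapshot('top');s=snapshot('side');pickle.dump((t,s),open('over.pkl','wb'))
c=proj(s,[.515,-.03,.1])[0].astype(int);print(c)
im=np.hstack([cv2.resize(rect(t,.36,.66,-.22,.18,.131),(480,360),interpolation=2),cv2.resize(s['pixels'][c[1]-60:c[1]+60,c[0]-53:c[0]+53,::-1],(318,360),interpolation=2)])
cv2.imwrite('pics/over.png',im)
E
```

```text
t 18.25 pos [ 0.5186 -0.0917  0.1209] yaw 91.03 q [-0.2   0.36  1.85 -0.    0.93 -0.21] open 0.0132 grip 117.1 f [ 0.3 -0.8 -3.4]
(0.518, -0.0875, 0.075, 91.8) -> [ 0.0042 -0.0006  0.0459] -0.77
[346 202]
```

View pics/over.png

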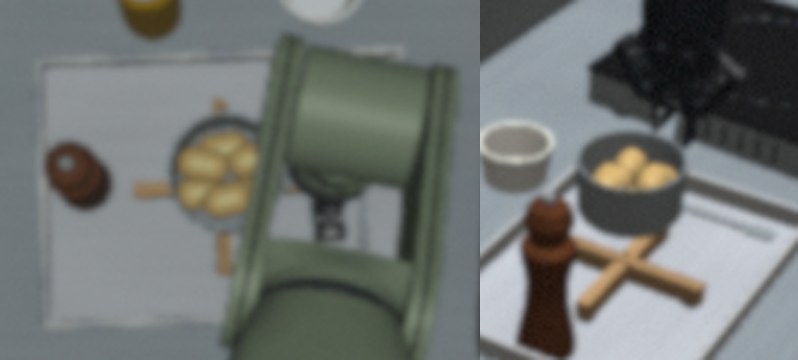

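The pan is level above the trivet, its rim's left edge at (168,175) and its rows spanning 115–232, which puts its centre at x≈.515. I apply the small correction and lower it slowly.

>>> arm_command:
  motion:
    - [[0.002,0,0.002],-0.4]
    - [[0.004,-0.0005,0.008],-0.8]
    - [[0.004,-0.0005,0.018],-0.8]
    - [[0.004,-0.0005,0.028],-0.8]
    - [[0.004,-0.0005,0.037],-0.8]
    - [[0.004,-0.0005,0.043],-0.8]
    - [[0.004,-0.0005,0.046],-0.8]
    - [[0.004,-0.0005,0.047],-0.8]
    - [[0.004,-0.0005,0.047],-0.8]
    - [[0.004,-0.0005,0.047],-0.8]

```text
clock: 19.6
position: [0.5178, -0.0876, 0.0736]
orientation: [[-0.032, 0.999, 0.001], [0.999, 0.032, -0.0], [-0.0, 0.001, -1.0]]
ft_force: [-0.4, -0.7, -3.8]
opening: 0.0133
gripper_force: 117.2
```

>>> arm_command:
  motion:
    - [[0,0,0.001],0]
    - [[0,0,0.002],0]
    - [[0,0,0.003],0]
    - [[0,0,0.004],0]
    - [[0,0,0.0045],0]
    - [[0,0,0.0045],0]
    - [[0,0,0.0045],0]

```text
clock: 20.48
position: [0.5178, -0.0877, 0.0689]
orientation: [[-0.032, 0.999, 0.0], [0.999, 0.032, -0.0], [-0.0, 0.0, -1.0]]
ft_force: [0.6, -0.3, -1.9]
opening: 0.0131
gripper_force: 117.4
```

```bash
python3 -c "
from h import *
to((.518,-.0875,.068,91.8))"
```

```text
t 20.48 pos [ 0.5178 -0.0877  0.0689] yaw 91.82 q [-0.19  0.42  1.92 -0.    0.8  -0.22] open 0.0131 grip 117.4 f [ 0.6 -0.3 -1.9]
(0.518, -0.0875, 0.068, 91.8) -> [0.0002 0.0002 0.0009] 0.02
```

Contact is starting, since the supported weight is dropping. I go about 1 mm further.

>>> arm_command:
  motion:
    - [[0,0,0.0005],0]
    - [[0,0,0.001],0]
    - [[0,0,0.001],0]
    - [[0,0,0.001],0]

```text
clock: 20.98
position: [0.5177, -0.0878, 0.068]
orientation: [[-0.032, 0.999, 0.0], [0.999, 0.032, -0.0], [-0.0, 0.0, -1.0]]
ft_force: [-0.6, -2.5, 1.1]
opening: 0.0131
gripper_force: 117.8
```

>>> arm_command:
  motion:
    - [[0,0,0],0]
    - [[0,0,0],0]
    - [[0,0,0],0]
  squeeze: 20

```text
clock: 21.35
position: [0.5178, -0.0878, 0.068]
orientation: [[-0.032, 0.999, 0.0], [0.999, 0.032, -0.0], [-0.0, 0.0, -1.0]]
ft_force: [-1.6, -3.6, 3.3]
opening: 0.0134
gripper_force: 117.9
```

>>> arm_command:
  motion:
    - [[0,0,0],0]
    - [[0,0,0],0]
    - [[0,0,0],0]
    - [[0,0,0],0]
    - [[0,0,-0.01],0]
    - [[0,0,-0.03],0]
    - [[0,0,-0.06],0]
    - [[0,0,-0.1],0]
    - [[0,0,-0.15],0]
    - [[0,0,-0.2],0]
  jaw: 0.5

```text
clock: 22.6
position: [0.5173, -0.0875, 0.2701]
orientation: [[-0.032, 0.999, 0.001], [0.999, 0.032, -0.0], [-0.0, 0.001, -1.0]]
ft_force: [0.8, -0.4, -1.0]
opening: 0.0426
gripper_force: 0.0
```

>>> arm_command:
  motion:
    - [[-0.06,0,-0.03],0]
    - [[-0.12,0,-0.03],0]
    - [[-0.18,0,-0.03],0]
    - [[-0.24,0,-0.03],0]
    - [[-0.29,0,-0.03],0]
    - [[-0.3,0,-0.03],0]
    - [[-0.3,0,-0.03],0]
    - [[-0.3,0,-0.03],0]

```text
clock: 23.6
position: [0.5273, -0.386, 0.2983]
orientation: [[-0.033, 0.999, 0.0], [0.999, 0.033, 0.0], [0.0, 0.0, -1.0]]
ft_force: [-0.4, 0.6, 0.4]
opening: 0.0425
gripper_force: 0.0
```

```bash
python3 - <<'E'
from h import *
from workcell import snapshot
to()
t=snapshot('top');s=snapshot('side')
c=proj(s,[.515,-.03,.1])[0].astype(int)
im=np.hstack([cv2.resize(rect(t,.36,.66,-.22,.18,.082),(480,360),interpolation=2),cv2.resize(s['pixels'][c[1]-60:c[1]+60,c[0]-53:c[0]+53,::-1],(318,360),interpolation=2)])
cv2.imwrite('pics/final.png',im)
E
```

```text
t 23.6 pos [ 0.5273 -0.386   0.2983] yaw 91.9 q [-0.65  0.42  1.27  0.    1.44 -0.68] open 0.0425 grip 0.0 f [-0.4  0.6  0.4]
```

View pics/final.png

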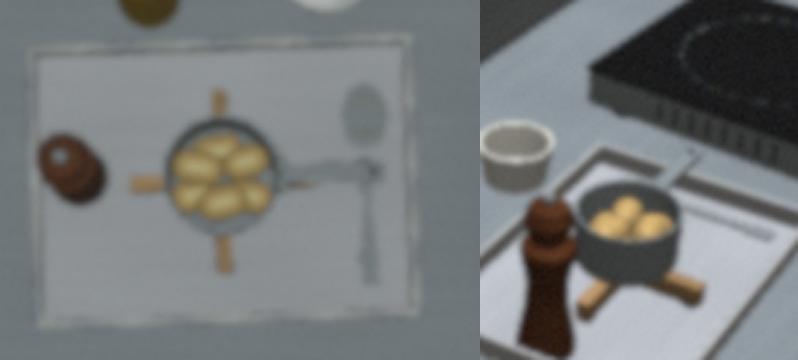

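The final picture shows the pan's rim centred at (222,178), i.e. (.512, −.005), on the trivet. The handle points along the tray to (378,172), over the spoon end, and everything else stands where it was. Handing in.

```bash
python3 -c "
from workcell import close_job
print(close_job())"
```

```text
the job is handed in; nothing more can be done
None
```

The job is handed in, with no verdict returned: the trivet lies mid-tray (within about 2 mm), the saucepan stands level and centred on it (within about 3 mm), its handle points to the spoon end, and both are released after 24 s of the 72 s allowed.

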